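Pack the guard combs and hang the basket

ROBOT

A 6-joint arm with a two-finger parallel gripper is mounted at the origin on the work surface. World frame = base frame: x ahead of the robot, y to its left, z up, the work surface at z = 0. Lengths are in m, angles in rad, forces in N, time in s.
With the tool pointing down it reaches from about 0.225 to 0.875 m from the base axis. Payload 3.4 kg.
Tool frame: the origin (TCP) lies at the very end of the fingers, on their centre line; the grasp point (between the pads) lies 19 mm behind it; z points along the fingers, y is the line along which they close (so a half turn about z gives the same grasp; the last joint's range is limited). The gripper opens to 85 mm and grips with 20 to 120 N. Pads are 22 mm wide; open, the fingers measure 114 mm over their backs; the gripper's body (76 mm by 85 mm) begins 54 mm behind the grasp point. The pads swing forward as they close: fully open they stand 13 mm farther back than shut.
Start: joints at [1.097, 0.276, 1.505, -0, 1.361, -0.121], TCP at [0.199, 0.54, 0.231] pointing down, gripper open.
Joint ranges: [-2.89, 2.89], [-0.75, 2.08], [0.22, 2.7], [-1.18, 4.32], [0.11, 2.71], [-2.7, 2.7]. Speed limits (rad/s): [2.57, 2.57, 3.14, 3.14, 3.14, 3.14].

INTERFACE

Orientations are given as a unit quaternion [w, x, y, z].
In Python, from rig import get_state, optics, sign_off gives the robot as it stands.
- The arm moves only by the tool send_rows, never from a script. Its argument "increments" is a list of rows, each an object with "gripper": the gripper's target within -1 to 1 (shut at 1, half-way at 0, fully open at -1); "linear": the shift along the world's x, y, z in m, a list of three; "delta_rot": the turn, a rotation vector about the world's x, y, z in rad, a list of three. In form: [{"gripper": gripper, "linear": [dx, dy, dz], "delta_rot": [rx, ry, rz]}, ...]. A call has 1 to 8 rows; each row is the pose to reach, as a shift and turn from the pose commanded when the call began; what a row does not reach only later rows make up. A row lasts 1/10 s, in which the tool goes at most 50 mm and 8.59 degrees, less where a joint would pass 70% of its speed; a pose out of reach is approached as far as the arm can. A call with a gripper value outside its range is refused whole. The fingers move at their own pace and stop on an object; "newtons" is the grip in N (left out, the last holds). Time passes only in rows, so rows that repeat a pose let the fingers close. It gives the time, the measured TCP pose, the force, the opening and the grip force at its end, in the units of the state.
- get_state(): the state, without advancing time (a new reading comes with each control period).
- optics.get_image(name): name is "scene" or "top" or "wrist"; returns a dict with "pixels" (384x512x3 uint8, blue, green, red), "K" (3x3 intrinsics, pixels), "rvec" (rotation vector, rad) and "tvec" (3), from world to camera coordinates, as OpenCV has them; the wrist camera has in their place "T_tool_cam" (4x4, takes a point from camera to tool coordinates, whose origin is the TCP and whose axes are the flange's). Camera axes: x right, y down, z forward; pixel columns grow to the right and rows downward; lengths in m; the calibration is good to about 2 mm. The wrist camera is an equidistant fisheye: a pixel r from the principal point sees the ray r / f radians off the axis. A picture is of the moment at which its call begins: read the wrist's pose just before it. There is no depth.
- sign_off(): hands the job in; it is judged then, once.
The state is a dict: "clock": time; "qpos": joint angles; "qd": joint speeds; "effort": joint torques, N m; "position": TCP position; "ee_rot": TCP orientation; "contact_force": force on the tool from outside, world axes, zero at the start; "moment": the same for the moment, N m; "width": finger opening in m; "gripper_force": force on a finger pad.
Only numpy, scipy, OpenCV 4.12 (cv2) and the standard library are available. Lean on these libraries where they do the work, as an engineer would, in place of code of your own. Each camera call takes 0.05 s, during which the arm holds its last target. There are 200 camera calls.

TASK

Put the spring clip with its two guard combs, now in the soap dish, into the little steel basket while the basket stands on the shelf. Then hang the basket by its handle on the free hook under the glass tier, keeping it upright so the combs stay in, and leave it hanging still. Set things down rather than dropping them, do not bang into the tier, and leave the other things where they are.

Things in the scene. Friction and masses are not known exactly. Their poses are not given: they have to be found in the camera images.
- combs_center (a point): centre (25 mm above the underside) of two black guard combs held back to back by a steel U-shaped spring clip; one rigid piece, about 45 g, standing upright in the soap dish. 36 mm along x, 50 mm tall, z up. Pinch the clip across y, its flat cheeks (16 mm apart), around 10 mm above this point.
- combs: the same combs and clip, origin at the centre of the underside. Foot of teeth 23 mm thick (y) up to 11 mm high, combs above it 14 mm thick; the clip is 26 mm wide (x), 16 mm thick (y), from 16 to 50 mm above the underside.
- soap_dish: white ceramic soap dish, 125 (x) x 88 (y) x 18 mm high, walls and floor 6 mm, loose, 320 g; origin at the centre of its underside
- basket_center (a point): centre of the box of a slotted sheet-metal basket, 20 mm above its underside. Box 110 mm along x, 64 mm along y, 40 mm high, walls and floor 2.5 mm, open above; about 190 g, loose. It can be held across its long sides (64 mm, closing along y), the hand leaning towards -x or +x to clear the handle. z up.
- basket: the same basket, origin at the centre of its underside, same axes. Its stiff, fixed handle of 5 mm wire is an arch in the y-z plane over the middle: legs just inside the long sides at x = 0, y = +-29 mm, rising to a half circle of radius 29 mm whose top is 102.5 mm above the underside.
- handle_under (a point): underside of the very top of the basket's handle, 97.5 mm above the basket's underside; rests on the hook when the basket hangs
- hook_seat (a point): top of the bar at the lowest part of the free hook, 200 mm above the shelf, where the handle comes to rest. Steel hook, bar 6 mm thick, fixed. x points from its open tip back to the rail, z up. The upturned tip is at x = -24 mm, its top 16 mm above the seat. The handle goes over the tip moving along +x, then down.
- free_hook: the free hook, origin and axes as hook_seat: flat from x = -10 to +12 mm, then rising 8 mm by x = +30 mm and on to the rail at x = 60 mm
- mirror_hook: the other hook on the rail, same shape and axes, origin at its seat; a round wooden hand mirror (76 mm wide, reaching 162 mm below) hangs from it
- wood_mirror (a joint): swing of the hanging hand mirror about its hook, rad, 0 hanging straight
- tier: chrome frame with a clear glass top, fixed; origin on the shelf below the middle of the line of hooks, x away from the hooks' tips, y along the rail. Glass 440 mm (y), x = -26 to +95 mm, underside at 285 mm, 8 mm thick: it covers the hooks, so a hand cannot come from straight above. At y = +-200 mm 12 mm tube: feet x = -50 to 60 mm, uprights x = 60 mm; rail at x = 60 mm, 206 mm high.
- trimmer: black cylindrical trimmer standing up, 35 mm thick, 149 mm tall, origin under its foot; not to be moved
- brush: beech beard brush lying bristles down, 45 x 112 x 34 mm, origin at the centre of its underside; not to be moved
- oil_bottle: small amber bottle, 32 mm thick, 82 mm tall, origin under its foot; not to be moved
- balm_tin: round flat tin, 58 mm across, 22 mm high, origin under it; not to be moved
- spare_comb: a single loose guard comb without a clip, 36 x 12 x 30 mm, origin under its back; not to be moved
- cup: white ceramic cup, 72 mm across, 85 mm tall, origin under it; not to be moved
Mind the look-alikes: they are no part of the job. Leave any orange or purple look-alike of the basket alone.

How it is judged:
By the outcome, as a careful person would: the job done as asked, in the order asked, and still so for the second after the job is handed in, with the robot touching nothing.
It also fails if it takes over 72 s, if anything falls off the work surface, if the arm or the gripper's body presses on something with over 40 N, if the wrist force passes 120 N, or if a joint passes its speed limit or range.

## Working session

There is one attempt and no reset: what is moved stays moved. The work goes in short steps, Python scripts to look and compute and a tool call to move; the robot and the scene stay as the last step left them, time stands still between calls to the robot, and variables do not carry over. Pictures are saved under pics/ and viewed, at most 14 in all, crops included, and the job is handed in when it is done.

Besides the shell and the picture viewer there is one more tool, called after ">>>" as name(argument=value, ...), one argument or row to a line, values as JSON. send_rows: Moves the arm, as the interface text tells. Its arguments: {"type":"object","properties":{"increments":{"type":"array"},"newtons":{"type":"number"}},"required":["increments"]}

```bash
mkdir -p pics; python3 - <<'E'
from rig import get_state, optics
import cv2,pickle
s=get_state();print(s)
for n in("scene","top","wrist"):
    d=optics.get_image(n);cv2.imwrite(f"pics/{n}0.png",d["pixels"]);pickle.dump(d,open(f"{n}0.pkl","wb"))
    print({k:v for k,v in d.items() if k!="pixels"})
a=cv2.imread("pics/scene0.png");cv2.imwrite("pics/scene0b.png",cv2.resize(a,(800,600),interpolation=2))
a=cv2.imread("pics/top0.png");cv2.imwrite("pics/top0b.png",cv2.resize(a,(800,600),interpolation=2))
E
```

```text
{'clock': 0.0, 'qpos': array([ 1.09700845e+00,  2.76587461e-01,  1.50616822e+00, -3.61218207e-05,
        1.36070510e+00, -1.21039597e-01]), 'qd': array([ 5.13304967e-05,  1.97764781e-03, -1.39359877e-05,  2.68367987e-04,
        1.73929773e-05,  9.88248271e-04]), 'effort': array([-1.29291358e-03, -4.16782057e+01, -2.45804733e+01, -2.54644619e-04,
        1.10274649e-02, -2.38578275e-05]), 'position': array([0.19843545, 0.53908759, 0.23043004]), 'ee_rot': array([-2.56841294e-04,  1.75457323e-01,  9.84486595e-01, -8.98232302e-04]), 'contact_force': array([ 0.58378403,  0.38606058, -0.11624018]), 'moment': array([-0.03308705, -0.02251424, -0.01381014]), 'gripper_force': 0.0, 'width': 0.08523220211206112}
{'K': array([[375.65043035,   0.        , 254.54886201],
       [  0.        , 375.65043035, 189.16771094],
       [  0.        ,   0.        ,   1.        ]]), 'rvec': array([ 1.97616099,  0.99682798, -0.54625046]), 'tvec': array([-0.21778902, -0.11858522,  1.44494526])}
{'K': array([[383.27193941,   0.        , 252.92163108],
       [  0.        , 383.27193941, 195.01441726],
       [  0.        ,   0.        ,   1.        ]]), 'rvec': array([ 2.11675027, -2.16855215,  0.14433791]), 'tvec': array([-0.02028276,  0.45360191,  1.1207386 ])}
{'K': array([[297.31863964,   0.        , 252.82581946],
       [  0.        , 297.31863964, 198.2727438 ],
       [  0.        ,   0.        ,   1.        ]]), 'T_tool_cam': array([[-4.32260987e-04, -9.56489088e-01, -2.91767780e-01,
         7.37806379e-02],
       [ 9.99999906e-01, -4.01624294e-04, -1.64897205e-04,
         1.57052978e-04],
       [ 4.05413485e-05, -2.91767823e-01,  9.56489172e-01,
        -1.42181740e-01],
       [ 0.00000000e+00,  0.00000000e+00,  0.00000000e+00,
         1.00000000e+00]])}
```

View pics/scene0b.png

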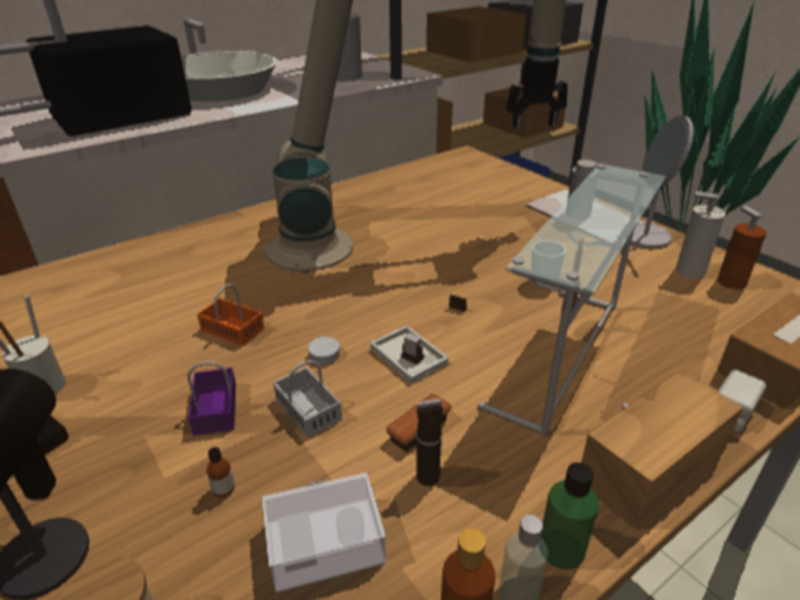

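View pics/top0b.png

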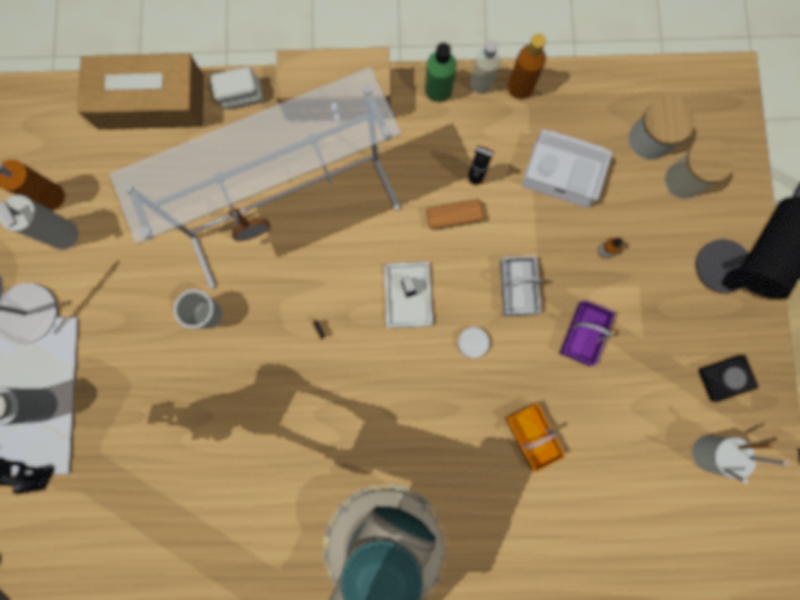

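Both views: the combs and clip stand in the white dish (top 410,286; scene 412,350). The steel basket is at top (521,286), scene (307,402). The tier is upper left in the top view. Mirror hook is near (235,215), free hook near (322,158).
Look-alikes: spare comb at top (320,329), orange basket (535,436), purple basket (587,333). I choose the clip in the dish and the grey basket, and check them in one close crop.

```bash
cat > h.py <<'E'
import numpy as np,cv2,pickle
from scipy.spatial.transform import Rotation as R
def load(n):return pickle.load(open(f"{n}.pkl","rb"))
def ray(d,uv,pose=None):
    if "rvec" in d:
        Rm=cv2.Rodrigues(d["rvec"])[0];v=np.linalg.inv(d["K"])@[*uv,1];return -Rm.T@d["tvec"],Rm.T@v
    K=d["K"];x=(uv[0]-K[0,2])/K[0,0];y=(uv[1]-K[1,2])/K[1,1];r=np.hypot(x,y)+1e-12
    v=np.array([x/r*np.sin(r),y/r*np.sin(r),np.cos(r)])
    q=d["pose"][1];Rt=R.from_quat([q[1],q[2],q[3],q[0]]).as_matrix();T=d["T_tool_cam"]
    return Rt@T[:3,3]+d["pose"][0],Rt@T[:3,:3]@v
def atz(d,uv,z):
    c,v=ray(d,uv);return c+v*(z-c[2])/v[2]
def proj(d,P):
    P=np.atleast_2d(np.array(P,float))
    if "rvec" in d:return cv2.projectPoints(P,d["rvec"],d["tvec"],d["K"],None)[0].reshape(-1,2)
    q=d["pose"][1];Rt=R.from_quat([q[1],q[2],q[3],q[0]]).as_matrix();T=d["T_tool_cam"]
    p=((P-d["pose"][0])@Rt-T[:3,3])@T[:3,:3]
    rho=np.hypot(p[:,0],p[:,1]);th=np.arctan2(rho,p[:,2]);K=d["K"]
    return np.c_[K[0,2]+K[0,0]*th*p[:,0]/rho,K[1,2]+K[1,1]*th*p[:,1]/rho]
def shot(n,f):
    from rig import get_state,optics
    s=get_state();d=optics.get_image(n);d["pose"]=(s["position"],s["ee_rot"]);pickle.dump(d,open(f+".pkl","wb"));return d,s
E
python3 - <<'E'
import cv2,numpy as np
t=cv2.imread("pics/top0.png");s=cv2.imread("pics/scene0.png")
def crop(a,u,v,w,h,k):return cv2.resize(a[v:v+h,u:u+w],None,fx=k,fy=k,interpolation=cv2.INTER_CUBIC)
A=crop(t,240,155,112,60,5)[:, :560]       # 560x300
B=crop(t,190,50,80,100,3)                # 240x300
C=crop(s,170,195,140,75,4)               # 560x300
D=crop(s,300,100,120,150,2)              # 240x300
cv2.imwrite("pics/m1.png",np.vstack([np.hstack([A,B]),np.hstack([C,D])]))
E
```

```text
(no output)
```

View pics/m1.png

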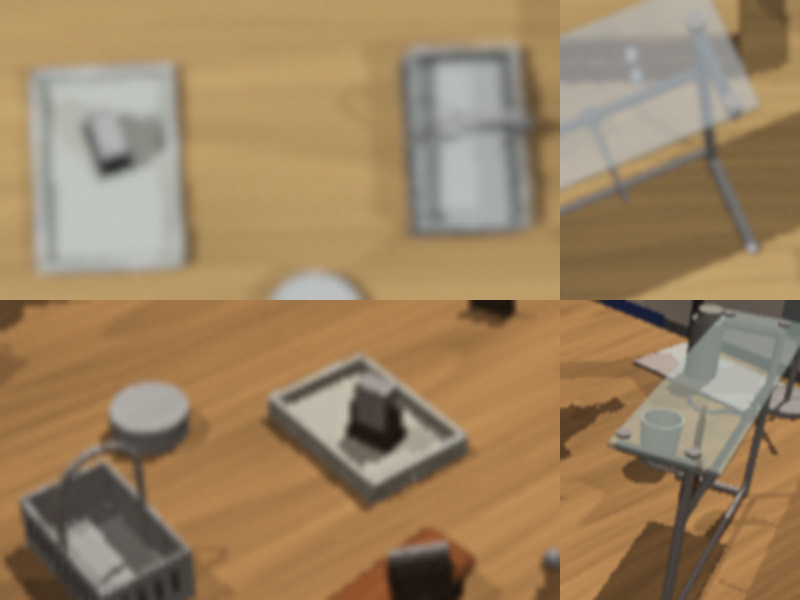

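```bash
python3 - <<'E'
from h import *
np.set_printoptions(precision=4,suppress=True)
t=load("top0");s=load("scene0")
A=lambda u,v:(240+(u-2)/5,155+(v-2)/5)
C=lambda u,v:(170+(u-1.5)/4,195+(v-301.5)/4)
B=lambda u,v:(190+(u-561)/3,50+(v-1)/3)
print("cams",ray(t,(0,0))[0],ray(s,(0,0))[0])
f1=atz(t,B(752,248),.008);f2=atz(t,(212/1.5625,285/1.5625),.008)
print("feet",f1,f2,np.linalg.norm(f1-f2))
ey=(f2-f1)/np.linalg.norm(f2-f1);ex=np.array([ey[1],-ey[0],0]);o=(f1+f2)/2+ex*.05
print("tier",o,"yaw",np.arctan2(ex[1],ex[0]))
tip=atz(t,B(624,198),.216);print("tip",tip,"in tier",(tip-o)@ex,(tip-o)@ey)
up=atz(t,B(595,120),.206);print("railend of hook",up,(up-o)@ex,(up-o)@ey)
P=[atz(t,A(*p),.04) for p in [(405,48),(522,45),(532,230),(412,232)]]
print("basket",np.mean(P,0),[np.linalg.norm(P[i]-P[i-1]) for i in range(4)],"axis",(P[0]+P[1]-P[2]-P[3])/2)
h=atz(t,A(556,121),.1);print("handletop?",h)
P=[atz(t,A(*p),.018) for p in [(30,68),(177,63),(187,265),(36,271)]]
print("dish",np.mean(P,0),[np.linalg.norm(P[i]-P[i-1]) for i in range(4)])
print("combs top",atz(t,A(106,132),.056),"scene",atz(s,C(379,386),.056))
for a,b in(((85,122),(103,162)),((118,112),(130,150))):
  d=atz(t,A(*a),.056)-atz(t,A(*b),.056);print(d,np.arctan2(d[1],d[0]))
print("mirror hook",[ (atz(t,(u/1.5625,v/1.5625),.216)-o)@np.array([ex,ey]).T for u,v in((240,222),)])
def blob(d,u,v,z):print(atz(d,(u/1.5625,v/1.5625),z))
blob(t,455,214,.034);blob(t,480,165,.149);blob(t,474,342,.022)
E
```

```text
cams [ 0.288  -0.0396  1.1738] [ 1.1561 -0.5646  0.7028]
feet [ 0.6557 -0.0381  0.008 ] [0.5051 0.3312 0.008 ] 0.3988029810293248
tier [0.6267 0.1654 0.008 ] yaw 0.38746318403526975
tip [0.638  0.0717 0.216 ] in tier -0.024903351777901414 -0.09103340353618102
railend of hook [0.7144 0.0981 0.206 ] 0.055805279226783265 -0.09551347117248847
basket [ 0.4846 -0.2725  0.04  ] [np.float64(0.11197941646866817), np.float64(0.07053028174238533), np.float64(0.11256874379447128), np.float64(0.07130246557551026)] axis [ 0.1123 -0.0009  0.    ]
handletop? [ 0.4828 -0.3108  0.1   ]
dish [ 0.4767 -0.0566  0.018 ] [np.float64(0.1257052747236096), np.float64(0.09053477449245799), np.float64(0.12512495953995798), np.float64(0.09160340364676567)]
combs top [ 0.4909 -0.0557  0.056 ] scene [ 0.4974 -0.0586  0.056 ]
[0.0243 0.01   0.    ] 0.39186586509173155
[0.023  0.0065 0.    ] 0.2738483522262871
mirror hook [array([-0.0307,  0.0722])]
[ 0.6298 -0.1529  0.034 ]
[ 0.6845 -0.1895  0.149 ]
[ 0.3783 -0.181   0.022 ]
```

The close crop confirms the choice: a steel clip with black combs at crop (106,133), and a grey slotted basket with its handle. The tier also checks out: feet 399 mm apart, free hook tip at tier x = -25 mm, rail end at 56 mm.

I'll go to a leaned pre-grasp over the combs and look from near.

```bash
cat >> h.py <<'E'
def rot(psi,th):return R.from_euler('z',psi)*R.from_euler('y',-th)*R.from_matrix(np.diag([-1,1,-1.]))
def go(G,psi,th,back=0,s=None):
    """delta to bring the grasp point to G (retracted by back along tool)"""
    from rig import get_state
    s=s or get_state();r=rot(psi,th);z=r.as_matrix()[:,2]
    tcp=np.array(G)+z*(.019-back);q=s["ee_rot"];c=R.from_quat([q[1],q[2],q[3],q[0]])
    print("tcp",tcp.round(4),"lin",(tcp-s["position"]).round(4),"rot",(r*c.inv()).as_rotvec().round(4))
def chk():
    from rig import get_state
    s=get_state();q=s["ee_rot"];m=R.from_quat([q[1],q[2],q[3],q[0]]).as_matrix()
    print("t",s["clock"],"pos",s["position"].round(4),"G",(s["position"]-.019*m[:,2]).round(4),"psi",np.arctan2(m[1,2],m[0,2]).round(3),np.arctan2(-m[0,1],m[1,1]).round(3),"th",np.arccos(-m[2,2]).round(3),"q",s["qpos"].round(2),"F",s["contact_force"].round(2),"w",round(s["width"],4),"gf",s["gripper_force"]);return s
E
python3 -c "
from h import *
go((.493,-.057,.041),.33,.55,.13)"
```

```text
tcp [ 0.4381 -0.0758  0.1356] lin [ 0.2396 -0.615  -0.095 ] rot [-0.005  -0.5608  0.6656]
```

>>> send_rows(
  increments=[
    {"gripper":-1,"linear":[0.03,-0.077,0],"delta_rot":[0,-0.07,0.08]},
    {"gripper":-1,"linear":[0.06,-0.154,0],"delta_rot":[0,-0.14,0.166]},
    {"gripper":-1,"linear":[0.09,-0.231,0],"delta_rot":[0,-0.21,0.25]},
    {"gripper":-1,"linear":[0.12,-0.308,0],"delta_rot":[0,-0.28,0.333]},
    {"gripper":-1,"linear":[0.15,-0.385,0],"delta_rot":[0,-0.35,0.416]},
    {"gripper":-1,"linear":[0.18,-0.462,0],"delta_rot":[0,-0.42,0.5]},
    {"gripper":-1,"linear":[0.21,-0.539,0],"delta_rot":[0,-0.49,0.583]},
    {"gripper":-1,"linear":[0.24,-0.615,0],"delta_rot":[-0.005,-0.561,0.666]},
  ],
)

```text
clock: 0.95
position: [0.3272, 0.2063, 0.2297]
ee_rot: [0.24, -0.132, 0.96, 0.047]
contact_force: [0.6, -0.1, -0.2]
width: 0.0854
gripper_force: 0.0
```

```bash
python3 -c "
from h import *
chk();go((.493,-.057,.041),.33,.55,.13)"
```

```text
t 0.95 pos [0.3272 0.2063 0.2297] G [0.3187 0.2033 0.2464] psi 0.331 0.28 th 0.495 q [ 0.42 -0.27  2.17 -0.07  0.75 -1.38] F [ 0.59 -0.1  -0.24] w 0.0854 gf 0.0
tcp [ 0.4381 -0.0758  0.1356] lin [ 0.1109 -0.2821 -0.094 ] rot [-0.0094 -0.0611  0.0488]
```

>>> send_rows(
  increments=[
    {"gripper":-1,"linear":[0.111,-0.28,-0.05],"delta_rot":[-0.01,-0.06,0.05]},
    {"gripper":-1,"linear":[0.111,-0.28,-0.05],"delta_rot":[-0.01,-0.06,0.05]},
    {"gripper":-1,"linear":[0.111,-0.28,-0.06],"delta_rot":[-0.01,-0.06,0.05]},
    {"gripper":-1,"linear":[0.111,-0.28,-0.07],"delta_rot":[-0.01,-0.06,0.05]},
    {"gripper":-1,"linear":[0.111,-0.28,-0.08],"delta_rot":[-0.01,-0.06,0.05]},
    {"gripper":-1,"linear":[0.111,-0.28,-0.094],"delta_rot":[-0.01,-0.06,0.05]},
    {"gripper":-1,"linear":[0.111,-0.28,-0.094],"delta_rot":[-0.01,-0.06,0.05]},
    {"gripper":-1,"linear":[0.111,-0.28,-0.094],"delta_rot":[-0.01,-0.06,0.05]},
  ],
)

```text
clock: 1.75
position: [0.4413, -0.0143, 0.1684]
ee_rot: [0.247, -0.144, 0.958, 0.03]
contact_force: [0.3, -0.7, 0.1]
width: 0.0853
gripper_force: 0.0
```

```bash
python3 -c "
from h import *
d,s=shot('wrist','w1');chk();go((.493,-.057,.041),.33,.55,.13)
a=d['pixels'];uv=proj(d,[[.493,-.057,.031],[.493,-.057,.056]]);print(uv)
u,v=uv[0].astype(int);u0=max(u-65,0);v0=max(v-50,0);print(u0,v0)
cv2.imwrite('pics/w1.png',cv2.resize(a[v0:v0+100,u0:u0+130],None,fx=6,fy=6,interpolation=2))"
```

```text
t 1.8 pos [ 0.446  -0.0175  0.1698] G [ 0.4371 -0.0198  0.1864] psi 0.258 0.292 th 0.506 q [-0.47 -0.08  2.21  0.53  0.69 -2.7 ] F [ 2.74 -2.27  1.15] w 0.0851 gf 0.0
tcp [ 0.4381 -0.0758  0.1356] lin [-0.0079 -0.0583 -0.0341] rot [ 0.0314 -0.036   0.0381]
[[197.03204314 152.84546846]
 [192.78002248 169.6192802 ]]
132 102
```

View pics/w1.png

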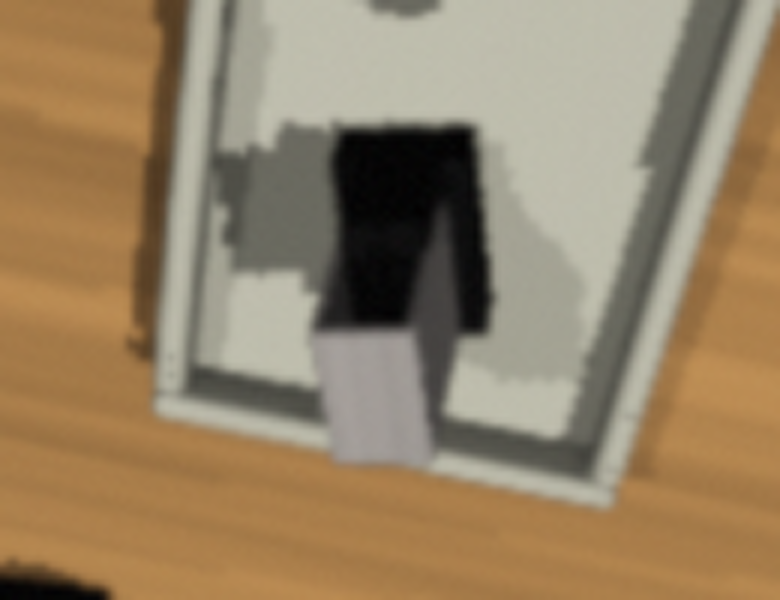

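The crop shows the clip's light top face, corners about (315,330), (412,326), (435,462), (335,464), with the black combs standing in the dish. Joint 6 is at its limit, so I'll turn the hand half a turn (same grasp).

```bash
cat >> h.py <<'E'
def rot(psi,th):return R.from_euler('z',psi)*R.from_euler('y',-th)*R.from_matrix(np.diag([1,-1,-1.]))  # flipped hand
E
python3 -c "
from h import *
d=load('w1');X=lambda u,v:(132+(u-2.5)/6,102+(v-2.5)/6)
P=np.array([atz(d,X(*p),.056) for p in [(315,330),(412,326),(435,462),(335,464)]])
print(P.round(4),P.mean(0),[np.linalg.norm(P[i]-P[i-1]) for i in range(4)])
for v in (P[0]-P[3],P[1]-P[2]):print(np.arctan2(v[1],v[0]))
chk()
c=P.mean(0);go((c[0],c[1],.041),.3,.55,.13)
s=dict(position=np.array([0,0,0]),ee_rot=np.array([0,1.,0,0]))
"
```

```text
[[ 0.4804 -0.0669  0.056 ]
 [ 0.4756 -0.0531  0.056 ]
 [ 0.5007 -0.0451  0.056 ]
 [ 0.5057 -0.0601  0.056 ]] [ 0.49062087 -0.05631083  0.056     ] [np.float64(0.026263413589699303), np.float64(0.014501259571746469), np.float64(0.026355717827061025), np.float64(0.01587746172669327)]
-2.882938684330367
-2.8304381667566436
t 1.8 pos [ 0.446  -0.0175  0.1698] G [ 0.4371 -0.0198  0.1864] psi 0.258 0.292 th 0.506 q [-0.47 -0.08  2.21  0.53  0.69 -2.7 ] F [ 2.74 -2.27  1.15] w 0.0851 gf 0.0
tcp [ 0.4352 -0.0735  0.1356] lin [-0.0108 -0.056  -0.0341] rot [-1.52   -0.4371  2.7111]
```

>>> send_rows(
  increments=[
    {"gripper":-1,"linear":[0,-0.01,0],"delta_rot":[0.07,0.02,-0.13]},
    {"gripper":-1,"linear":[0,-0.02,0],"delta_rot":[0.14,0.04,-0.26]},
    {"gripper":-1,"linear":[0,-0.03,0],"delta_rot":[0.21,0.06,-0.385]},
    {"gripper":-1,"linear":[-0.005,-0.04,0],"delta_rot":[0.28,0.08,-0.51]},
    {"gripper":-1,"linear":[-0.005,-0.05,0],"delta_rot":[0.35,0.1,-0.64]},
    {"gripper":-1,"linear":[-0.01,-0.055,0],"delta_rot":[0.42,0.12,-0.76]},
    {"gripper":-1,"linear":[-0.01,-0.055,0],"delta_rot":[0.49,0.14,-0.89]},
    {"gripper":-1,"linear":[-0.01,-0.055,0],"delta_rot":[0.56,0.16,-1.0]},
  ],
)

```text
clock: 2.6
position: [0.4306, -0.0661, 0.1692]
ee_rot: [0.188, 0.4, 0.88, 0.173]
contact_force: [0.6, -0.1, 0.4]
width: 0.0854
gripper_force: 0.0
```

>>> send_rows(
  increments=[
    {"gripper":-1,"linear":[0,0,0],"delta_rot":[0.07,0.02,-0.13]},
    {"gripper":-1,"linear":[0,0,0],"delta_rot":[0.14,0.04,-0.26]},
    {"gripper":-1,"linear":[0,0,0],"delta_rot":[0.21,0.06,-0.385]},
    {"gripper":-1,"linear":[0,0,0],"delta_rot":[0.28,0.08,-0.51]},
    {"gripper":-1,"linear":[0,0,0],"delta_rot":[0.35,0.1,-0.64]},
    {"gripper":-1,"linear":[0,0,0],"delta_rot":[0.42,0.12,-0.76]},
    {"gripper":-1,"linear":[0,0,0],"delta_rot":[0.49,0.14,-0.89]},
    {"gripper":-1,"linear":[0,0,0],"delta_rot":[0.56,0.16,-1.0]},
  ],
)

```text
clock: 3.4
position: [0.4307, -0.0657, 0.1692]
ee_rot: [0.066, 0.814, 0.516, 0.259]
contact_force: [-0.0, 0.4, -0.3]
width: 0.0852
gripper_force: 0.0
```

```bash
python3 -c "
from h import *
chk();go((.4906,-.0563,.041),.29,.6,.12)"
```

```text
t 3.4 pos [ 0.4307 -0.0657  0.1692] G [ 0.4214 -0.0688  0.1855] psi 0.314 -2.088 th 0.541 q [-0.71 -0.07  2.23  0.66  0.8  -0.69] F [-0.03  0.38 -0.26] w 0.0852 gf 0.0
tcp [ 0.436  -0.0726  0.1244] lin [ 0.0052 -0.0069 -0.0448] rot [ 0.4384  0.0786 -0.7114]
```

>>> send_rows(
  increments=[
    {"gripper":-1,"linear":[0,0,-0.005],"delta_rot":[0.07,0.01,-0.12]},
    {"gripper":-1,"linear":[0,0,-0.01],"delta_rot":[0.15,0.03,-0.24]},
    {"gripper":-1,"linear":[0.002,-0.003,-0.02],"delta_rot":[0.22,0.04,-0.36]},
    {"gripper":-1,"linear":[0.003,-0.005,-0.03],"delta_rot":[0.29,0.05,-0.48]},
    {"gripper":-1,"linear":[0.005,-0.007,-0.04],"delta_rot":[0.37,0.07,-0.6]},
    {"gripper":-1,"linear":[0.005,-0.007,-0.045],"delta_rot":[0.438,0.079,-0.711]},
    {"gripper":-1,"linear":[0.005,-0.007,-0.045],"delta_rot":[0.438,0.079,-0.711]},
    {"gripper":-1,"linear":[0.005,-0.007,-0.045],"delta_rot":[0.438,0.079,-0.711]},
  ],
)

```text
clock: 4.2
position: [0.4359, -0.0731, 0.1243]
ee_rot: [-0.042, 0.945, 0.142, 0.292]
contact_force: [-0.4, -0.3, -0.3]
width: 0.0857
gripper_force: 0.0
```

```bash
python3 -c "
from h import *
chk();go((.4906,-.0563,.041),.29,.6,0)"
```

```text
t 4.2 pos [ 0.4359 -0.0731  0.1243] G [ 0.4256 -0.0762  0.14  ] psi 0.29 -2.845 th 0.599 q [-0.76  0.02  2.34  0.9   0.67 -0.19] F [-0.38 -0.3  -0.3 ] w 0.0857 gf 0.0
tcp [ 0.5009 -0.0532  0.0253] lin [ 0.065   0.0199 -0.099 ] rot [ 0.0045  0.0001 -0.0066]
```

>>> send_rows(
  increments=[
    {"gripper":-1,"linear":[0.013,0.004,-0.02],"delta_rot":[0,0,0]},
    {"gripper":-1,"linear":[0.026,0.008,-0.04],"delta_rot":[0,0,0]},
    {"gripper":-1,"linear":[0.039,0.012,-0.06],"delta_rot":[0,0,0]},
    {"gripper":-1,"linear":[0.05,0.015,-0.076],"delta_rot":[0,0,0]},
    {"gripper":-1,"linear":[0.058,0.018,-0.088],"delta_rot":[0,0,0]},
    {"gripper":-1,"linear":[0.065,0.02,-0.098],"delta_rot":[0,0,0]},
    {"gripper":-0.3,"linear":[0.065,0.02,-0.098],"delta_rot":[0,0,0]},
    {"gripper":0,"linear":[0.065,0.02,-0.098],"delta_rot":[0,0,0]},
  ],
  newtons=30,
)

```text
clock: 5.0
position: [0.5013, -0.0532, 0.0266]
ee_rot: [-0.042, 0.945, 0.141, 0.292]
contact_force: [-0.0, -0.6, -0.4]
width: 0.0591
gripper_force: 0.0
```

>>> send_rows(
  increments=[
    {"gripper":0.3,"linear":[0,0,0],"delta_rot":[0,0,0]},
    {"gripper":0.5,"linear":[0,0,0],"delta_rot":[0,0,0]},
    {"gripper":0.7,"linear":[0,0,0],"delta_rot":[0,0,0]},
    {"gripper":1,"linear":[0,0,0],"delta_rot":[0,0,0]},
    {"gripper":1,"linear":[0,0,0],"delta_rot":[0,0,0]},
    {"gripper":1,"linear":[0,0,0],"delta_rot":[0,0,0]},
    {"gripper":1,"linear":[0,0,0],"delta_rot":[0,0,0]},
  ],
)

```text
clock: 5.7
position: [0.5011, -0.0536, 0.027]
ee_rot: [-0.041, 0.945, 0.14, 0.293]
contact_force: [-3.1, -1.2, 7.6]
width: 0.0158
gripper_force: 33.6
```

```bash
python3 -c "
from h import *
chk()"
```

```text
t 5.7 pos [ 0.5011 -0.0536  0.027 ] G [ 0.4909 -0.0566  0.0427] psi 0.288 -2.848 th 0.6 q [-0.57  0.31  2.4   1.55  0.44 -0.75] F [-3.14 -1.25  7.6 ] w 0.0158 gf 33.584190756082535
```

>>> send_rows(
  increments=[
    {"gripper":1,"linear":[0,0,0.01],"delta_rot":[0,0,0]},
    {"gripper":1,"linear":[0,0,0.025],"delta_rot":[0,0,0]},
    {"gripper":1,"linear":[0,0,0.045],"delta_rot":[0,0,0]},
    {"gripper":1,"linear":[0,0,0.065],"delta_rot":[0,0,0]},
    {"gripper":1,"linear":[0,0,0.085],"delta_rot":[0,0,0]},
    {"gripper":1,"linear":[0,0,0.105],"delta_rot":[0,0,0]},
    {"gripper":1,"linear":[0,0,0.12],"delta_rot":[0,0,0]},
    {"gripper":1,"linear":[0,0,0.12],"delta_rot":[0,0,0]},
  ],
)

```text
clock: 6.5
position: [0.5019, -0.054, 0.1485]
ee_rot: [-0.04, 0.945, 0.141, 0.294]
contact_force: [0.2, -0.5, 0.3]
width: 0.0154
gripper_force: 32.5
```

```bash
python3 -c "
from h import *
chk();go((.457,-.2745,.19),0,.6,0)"
```

```text
t 6.5 pos [ 0.5019 -0.054   0.1485] G [ 0.4916 -0.057   0.1641] psi 0.284 -2.847 th 0.602 q [-0.57  0.05  2.22  0.83  0.62  0.08] F [ 0.25 -0.49  0.27] w 0.0154 gf 32.455788999795914
tcp [ 0.4677 -0.2745  0.1743] lin [-0.0342 -0.2205  0.0259] rot [ 0.0069  0.0032 -0.2947]
```

>>> send_rows(
  increments=[
    {"gripper":1,"linear":[-0.003,-0.02,0.01],"delta_rot":[0,0,-0.03]},
    {"gripper":1,"linear":[-0.008,-0.05,0.02],"delta_rot":[0,0,-0.07]},
    {"gripper":1,"linear":[-0.013,-0.085,0.026],"delta_rot":[0,0,-0.11]},
    {"gripper":1,"linear":[-0.019,-0.12,0.026],"delta_rot":[0.002,0.001,-0.16]},
    {"gripper":1,"linear":[-0.024,-0.155,0.026],"delta_rot":[0.004,0.002,-0.2]},
    {"gripper":1,"linear":[-0.029,-0.185,0.026],"delta_rot":[0.006,0.003,-0.24]},
    {"gripper":1,"linear":[-0.032,-0.205,0.026],"delta_rot":[0.007,0.003,-0.27]},
    {"gripper":1,"linear":[-0.034,-0.22,0.026],"delta_rot":[0.007,0.003,-0.295]},
  ],
)

```text
clock: 7.3
position: [0.4664, -0.2742, 0.1713]
ee_rot: [-0.002, 0.956, -0.002, 0.294]
contact_force: [0.0, 0.0, -0.3]
width: 0.0153
gripper_force: 32.5
```

>>> send_rows(
  increments=[
    {"gripper":1,"linear":[0,0,0],"delta_rot":[0,0,0]},
    {"gripper":1,"linear":[0,0,0],"delta_rot":[0,0,0]},
    {"gripper":1,"linear":[0,0,0],"delta_rot":[0,0,0]},
  ],
)

```text
clock: 7.6
position: [0.4669, -0.2717, 0.1719]
ee_rot: [-0.003, 0.956, -0.0, 0.294]
contact_force: [-0.4, -0.2, -0.6]
width: 0.0154
gripper_force: 32.5
```

```bash
python3 -c "
from h import *
d,s=shot('wrist','w2');chk();go((.457,-.2745,.19),0,.6,0)
a=d['pixels'];cv2.imwrite('pics/w2.png',cv2.resize(a,(800,600),interpolation=2))
print(proj(d,[[.4846+i*.055,-.2745+j*.032,.04] for i in(-1,1) for j in(-1,1)])*1.5625)"
```

```text
t 7.65 pos [ 0.467  -0.2718  0.172 ] G [ 0.4563 -0.2719  0.1878] psi 0.008 -3.141 th 0.597 q [-0.99  0.1   2.08  0.75  0.76  0.08] F [-0.63 -0.33 -1.11] w 0.0155 gf 32.46423214673996
tcp [ 0.4677 -0.2745  0.1743] lin [ 0.0007 -0.0027  0.0023] rot [-0.005  -0.0031 -0.001 ]
[[452.43763073 479.5266433 ]
 [348.68551069 479.71725769]
 [448.88044089 309.25813484]
 [351.75902509 309.35505073]]
```

View pics/w2.png

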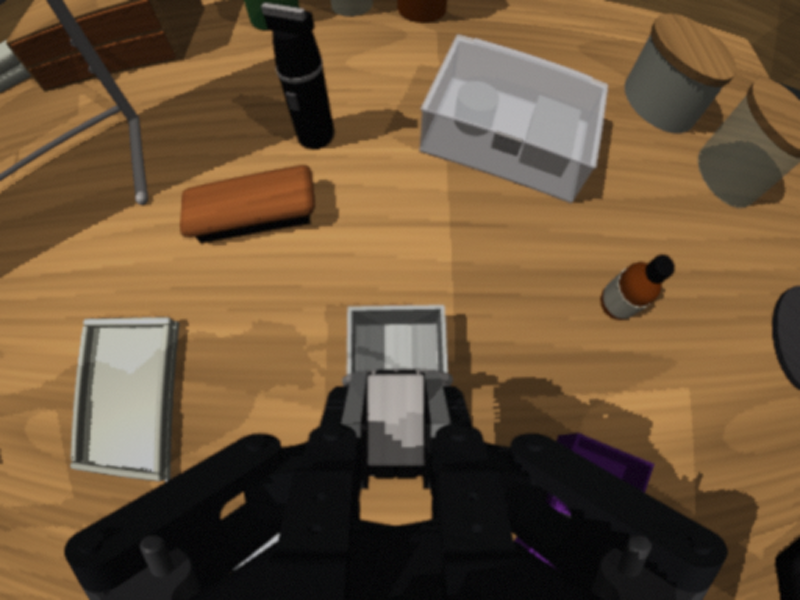

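The hand camera shows the basket ahead and below: its rim corners are (346,307) and (446,307), its sides run down to about row 378, and the clip is held at (396,420). The dish stands undisturbed.

```bash
python3 -c "
from h import *
d=load('w2')
X=lambda u,v:((u+.5)/1.5625-.5,(v+.5)/1.5625-.5)
for p in[(346.5,307),(446,307),(346,372),(447.5,372)]:print(atz(d,X(*p),.04).round(4))
chk();go((.457,-.272,.075),0,.6,0)"
```

```text
[ 0.5414 -0.2388  0.04  ]
[ 0.5414 -0.3045  0.04  ]
[ 0.498  -0.2396  0.04  ]
[ 0.498  -0.3042  0.04  ]
t 7.65 pos [ 0.467  -0.2718  0.172 ] G [ 0.4563 -0.2719  0.1878] psi 0.008 -3.141 th 0.597 q [-0.99  0.1   2.08  0.75  0.76  0.08] F [-0.63 -0.33 -1.11] w 0.0155 gf 32.46423214673996
tcp [ 0.4677 -0.272   0.0593] lin [ 0.0007 -0.0002 -0.1127] rot [-0.005  -0.0031 -0.001 ]
```

>>> send_rows(
  increments=[
    {"gripper":1,"linear":[0,0,-0.01],"delta_rot":[0,0,0]},
    {"gripper":1,"linear":[0,0,-0.027],"delta_rot":[0,0,0]},
    {"gripper":1,"linear":[0,0,-0.047],"delta_rot":[0,0,0]},
    {"gripper":1,"linear":[0.001,0,-0.067],"delta_rot":[-0.005,-0.003,0]},
    {"gripper":1,"linear":[0.001,0,-0.085],"delta_rot":[-0.005,-0.003,0]},
    {"gripper":1,"linear":[0.001,0,-0.1],"delta_rot":[-0.005,-0.003,0]},
    {"gripper":1,"linear":[0.001,0,-0.11],"delta_rot":[-0.005,-0.003,0]},
    {"gripper":1,"linear":[0.001,0,-0.113],"delta_rot":[-0.005,-0.003,0]},
  ],
)

```text
clock: 8.45
position: [0.4674, -0.2721, 0.0575]
ee_rot: [-0.001, 0.956, -0.0, 0.295]
contact_force: [-0.6, 0.8, -1.1]
width: 0.0157
gripper_force: 32.5
```

```bash
python3 -c "
from h import *
chk();go((.457,-.272,.0405),0,.6,0)"
```

```text
t 8.45 pos [ 0.4674 -0.2721  0.0575] G [ 0.4567 -0.2721  0.0732] psi 0.002 3.141 th 0.598 q [-0.99  0.29  2.24  1.14  0.54 -0.41] F [-0.59  0.81 -1.15] w 0.0157 gf 32.45605543255806
tcp [ 0.4677 -0.272   0.0248] lin [ 0.0004  0.0001 -0.0327] rot [-0.0016 -0.0021  0.0005]
```

>>> send_rows(
  increments=[
    {"gripper":1,"linear":[0,0,-0.007],"delta_rot":[0,0,0]},
    {"gripper":1,"linear":[0,0,-0.015],"delta_rot":[0,0,0]},
    {"gripper":1,"linear":[0,0,-0.022],"delta_rot":[0,0,0]},
    {"gripper":1,"linear":[0,0,-0.027],"delta_rot":[0,0,0]},
    {"gripper":1,"linear":[0,0,-0.03],"delta_rot":[0,0,0]},
    {"gripper":1,"linear":[0,0,-0.032],"delta_rot":[0,0,0]},
    {"gripper":1,"linear":[0,0,-0.032],"delta_rot":[0,0,0]},
  ],
)

```text
clock: 9.15
position: [0.468, -0.2732, 0.0272]
ee_rot: [0.0, 0.955, -0.0, 0.296]
contact_force: [0.4, -0.7, -0.5]
width: 0.0152
gripper_force: 32.5
```

```bash
python3 -c "
from h import *
chk()"
```

```text
t 9.15 pos [ 0.468  -0.2732  0.0272] G [ 0.4573 -0.2732  0.0429] psi -0.002 3.141 th 0.6 q [-0.99  0.36  2.28  1.31  0.51 -0.6 ] F [ 0.43 -0.68 -0.53] w 0.0152 gf 32.45527625083923
```

>>> send_rows(
  increments=[
    {"gripper":1,"linear":[0,0,-0.001],"delta_rot":[0,0,0]},
    {"gripper":1,"linear":[0,0.001,-0.002],"delta_rot":[0,0,0]},
    {"gripper":1,"linear":[0,0.001,-0.003],"delta_rot":[0,0,0]},
    {"gripper":1,"linear":[0,0.001,-0.003],"delta_rot":[0,0,0]},
  ],
)

```text
clock: 9.55
position: [0.468, -0.2722, 0.0242]
ee_rot: [0.0, 0.955, -0.0, 0.296]
contact_force: [-1.0, -0.7, -0.6]
width: 0.0155
gripper_force: 32.5
```

>>> send_rows(
  increments=[
    {"gripper":1,"linear":[0,0,-0.001],"delta_rot":[0,0,0]},
    {"gripper":1,"linear":[0,0,-0.001],"delta_rot":[0,0,0]},
  ],
)

```text
clock: 9.75
position: [0.4681, -0.2724, 0.0235]
ee_rot: [0.001, 0.955, -0.0, 0.296]
contact_force: [-0.7, 0.8, 2.1]
width: 0.0156
gripper_force: 32.8
```

```bash
python3 -c "
from h import *
chk()"
```

```text
t 9.75 pos [ 0.4681 -0.2724  0.0235] G [ 0.4574 -0.2724  0.0392] psi -0.002 3.141 th 0.601 q [-0.99  0.37  2.28  1.34  0.51 -0.63] F [-0.73  0.75  2.06] w 0.0156 gf 32.800233364105225
```

Contact came right at the expected height. Release with a small opening, then retract along the tool.

>>> send_rows(
  increments=[
    {"gripper":0.58,"linear":[0,0,0],"delta_rot":[0,0,0]},
    {"gripper":0.5,"linear":[0,0,0],"delta_rot":[0,0,0]},
    {"gripper":0.45,"linear":[0,0,0],"delta_rot":[0,0,0]},
    {"gripper":0.45,"linear":[0,0,0],"delta_rot":[0,0,0]},
  ],
)

```text
clock: 10.15
position: [0.468, -0.2723, 0.0232]
ee_rot: [0.0, 0.955, -0.0, 0.296]
contact_force: [0.1, 0.1, 0.3]
width: 0.0236
gripper_force: 0.0
```

```bash
python3 -c "
from h import *
chk()"
```

```text
t 10.15 pos [ 0.468  -0.2723  0.0232] G [ 0.4573 -0.2723  0.0389] psi -0.002 3.141 th 0.6 q [-0.99  0.37  2.28  1.34  0.51 -0.63] F [0.12 0.09 0.27] w 0.0236 gf 0.0
```

>>> send_rows(
  increments=[
    {"gripper":0.45,"linear":[-0.006,0,0.008],"delta_rot":[0,0,0]},
    {"gripper":0.45,"linear":[-0.014,0,0.02],"delta_rot":[0,0,0]},
    {"gripper":0.45,"linear":[-0.023,0,0.034],"delta_rot":[0,0,0]},
    {"gripper":0.45,"linear":[-0.034,0,0.05],"delta_rot":[0,0,0]},
    {"gripper":0.45,"linear":[-0.045,0,0.066],"delta_rot":[0,0,0]},
    {"gripper":-1,"linear":[-0.055,0,0.082],"delta_rot":[0,0,0]},
    {"gripper":-1,"linear":[-0.06,0,0.098],"delta_rot":[0,0,0]},
    {"gripper":-1,"linear":[-0.06,0,0.1],"delta_rot":[0,0,0]},
  ],
)

```text
clock: 10.95
position: [0.408, -0.2733, 0.1249]
ee_rot: [0.002, 0.955, 0.0, 0.296]
contact_force: [0.6, -0.4, 0.1]
width: 0.0666
gripper_force: 0.0
```

```bash
python3 -c "
from h import *
d,s=shot('wrist','w3');chk();go((.4614,-.272,.026),0,.75,.12)
t=load('top0')
for p in[(582,302),(614,318),(590,365),(562,352)]:print(atz(t,(p[0]/1.5625,p[1]/1.5625),.04).round(3))
a=d['pixels'];cv2.imwrite('pics/w3.png',cv2.resize(a,(800,600),interpolation=2))"
```

```text
t 11.0 pos [ 0.4082 -0.273   0.1243] G [ 0.3974 -0.273   0.14  ] psi -0.006 3.14 th 0.601 q [-1.14  0.12  2.23  0.88  0.73 -0.23] F [0.9  0.48 0.08] w 0.073 gf 0.0
tcp [ 0.3926 -0.272   0.0999] lin [-0.0156  0.001  -0.0244] rot [ 0.0033 -0.1486  0.0014]
[ 0.448 -0.388  0.04 ]
[ 0.416 -0.446  0.04 ]
[ 0.328 -0.395  0.04 ]
[ 0.354 -0.344  0.04 ]
```

View pics/w3.png

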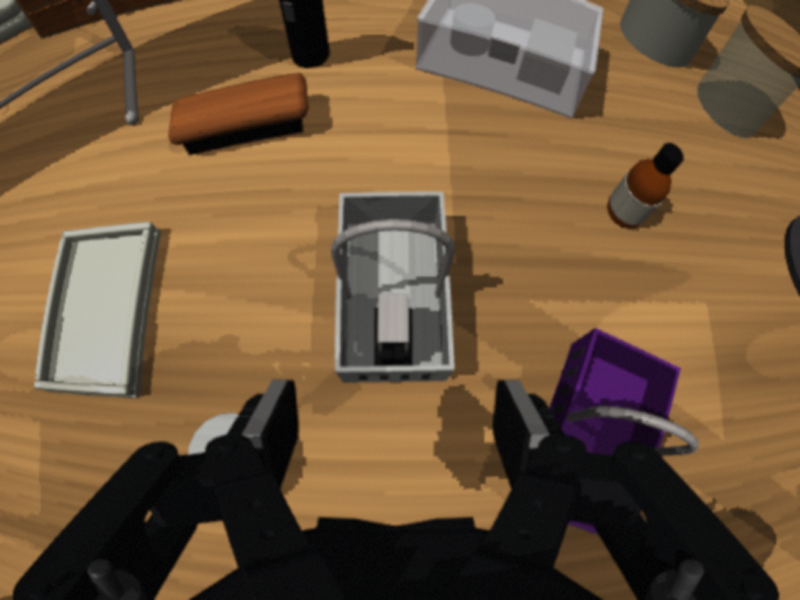

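Combs stand upright in the basket behind the handle (393,325), and the basket has not moved (rim 340–445 at row 195). Next I grasp it across its long sides with more lean.

>>> send_rows(
  increments=[
    {"gripper":-1,"linear":[-0.005,0.001,0],"delta_rot":[0,-0.04,0]},
    {"gripper":-1,"linear":[-0.01,0.001,-0.005],"delta_rot":[0.001,-0.08,0]},
    {"gripper":-1,"linear":[-0.015,0.001,-0.012],"delta_rot":[0.002,-0.12,0]},
    {"gripper":-1,"linear":[-0.016,0.001,-0.02],"delta_rot":[0.003,-0.148,0]},
    {"gripper":-1,"linear":[-0.016,0.001,-0.022],"delta_rot":[0.003,-0.148,0]},
    {"gripper":-1,"linear":[-0.016,0.001,-0.022],"delta_rot":[0.003,-0.148,0]},
  ],
)

```text
clock: 11.6
position: [0.3919, -0.271, 0.1003]
ee_rot: [-0.002, 0.931, -0.001, 0.365]
contact_force: [0.1, -1.0, 0.1]
width: 0.0852
gripper_force: 0.0
```

```bash
python3 -c "
from h import *
chk();go((.4614,-.272,.028),0,.75,0)"
```

```text
t 11.6 pos [ 0.3919 -0.271   0.1003] G [ 0.379  -0.2711  0.1143] psi 0.004 3.14 th 0.747 q [-1.31  0.2   2.37  1.2   0.78 -0.72] F [ 0.1  -0.99  0.06] w 0.0852 gf 0.0
tcp [ 0.4744 -0.272   0.0141] lin [ 0.0824 -0.001  -0.0863] rot [-0.0048 -0.003   0.0012]
```

>>> send_rows(
  increments=[
    {"gripper":-1,"linear":[0.012,0,-0.013],"delta_rot":[0,0,0]},
    {"gripper":-1,"linear":[0.026,0,-0.027],"delta_rot":[-0.002,0,0]},
    {"gripper":-1,"linear":[0.04,0,-0.042],"delta_rot":[-0.005,-0.003,0.001]},
    {"gripper":-1,"linear":[0.053,-0.001,-0.056],"delta_rot":[-0.005,-0.003,0.001]},
    {"gripper":-1,"linear":[0.065,-0.001,-0.068],"delta_rot":[-0.005,-0.003,0.001]},
    {"gripper":-1,"linear":[0.075,-0.001,-0.079],"delta_rot":[-0.005,-0.003,0.001]},
    {"gripper":-1,"linear":[0.082,-0.001,-0.086],"delta_rot":[-0.005,-0.003,0.001]},
    {"gripper":-1,"linear":[0.082,-0.001,-0.086],"delta_rot":[-0.005,-0.003,0.001]},
  ],
  newtons=40,
)

```text
clock: 12.4
position: [0.4753, -0.2719, 0.0148]
ee_rot: [0.001, 0.93, 0.002, 0.367]
contact_force: [-0.8, 0.9, 0.6]
width: 0.0854
gripper_force: 0.0
```

```bash
python3 -c "
from h import *
chk();go((.4614,-.272,.028),0,.75,0)"
```

```text
t 12.4 pos [ 0.4753 -0.2719  0.0148] G [ 0.4623 -0.2719  0.0287] psi -0.0 -3.139 th 0.751 q [-1.07  0.46  2.38  1.72  0.65 -1.13] F [-0.76  0.88  0.58] w 0.0854 gf 0.0
tcp [ 0.4744 -0.272   0.0141] lin [-0.0009 -0.0001 -0.0007] rot [ 0.0024  0.001  -0.0025]
```

>>> send_rows(
  increments=[
    {"gripper":-0.7,"linear":[0,0,0],"delta_rot":[0,0,0]},
    {"gripper":-0.5,"linear":[0,0,0],"delta_rot":[0,0,0]},
    {"gripper":-0.4,"linear":[0,0,0],"delta_rot":[0,0,0]},
    {"gripper":0,"linear":[0,0,0],"delta_rot":[0,0,0]},
    {"gripper":0.5,"linear":[0,0,0],"delta_rot":[0,0,0]},
    {"gripper":0.5,"linear":[0,0,0],"delta_rot":[0,0,0]},
  ],
)

```text
clock: 13.0
position: [0.4741, -0.2725, 0.016]
ee_rot: [0.002, 0.93, 0.001, 0.367]
contact_force: [-3.6, 0.1, 6.8]
width: 0.0634
gripper_force: 44.8
```

```bash
python3 -c "
from h import *
chk()"
```

```text
t 13.0 pos [ 0.4741 -0.2725  0.016 ] G [ 0.4611 -0.2724  0.0299] psi -0.003 -3.142 th 0.753 q [-1.08  0.46  2.38  1.72  0.65 -1.13] F [-3.59  0.13  6.82] w 0.0634 gf 44.75443124771118
```

>>> send_rows(
  increments=[
    {"gripper":0.5,"linear":[0,0,0.004],"delta_rot":[0,0,0]},
    {"gripper":0.5,"linear":[0,0,0.012],"delta_rot":[0,0,0]},
    {"gripper":0.5,"linear":[0,0,0.025],"delta_rot":[0,0,0]},
    {"gripper":0.5,"linear":[0,0,0.042],"delta_rot":[0,0,0]},
    {"gripper":0.5,"linear":[0,0,0.06],"delta_rot":[0,0,0]},
    {"gripper":0.5,"linear":[0,0,0.078],"delta_rot":[0,0,0]},
    {"gripper":0.5,"linear":[0,0,0.09],"delta_rot":[0,0,0]},
    {"gripper":0.5,"linear":[0,0,0.1],"delta_rot":[0,0,0]},
  ],
  newtons=55,
)

```text
clock: 13.8
position: [0.4734, -0.2722, 0.1157]
ee_rot: [0.002, 0.931, 0.001, 0.366]
contact_force: [-0.5, -0.2, -1.9]
width: 0.0631
gripper_force: 60.8
```

>>> send_rows(
  increments=[
    {"gripper":0.5,"linear":[0,0,0.008],"delta_rot":[0,0,0]},
    {"gripper":0.5,"linear":[0,0,0.016],"delta_rot":[0,0,0]},
    {"gripper":0.5,"linear":[0,0,0.02],"delta_rot":[0,0,0]},
    {"gripper":0.5,"linear":[0,0,0.02],"delta_rot":[0,0,0]},
  ],
)

```text
clock: 14.2
position: [0.4738, -0.2724, 0.1354]
ee_rot: [0.002, 0.93, 0.001, 0.367]
contact_force: [0.3, 0.1, -2.3]
width: 0.0632
gripper_force: 60.8
```

```bash
python3 -c "
from h import *
d,s=shot('wrist','w4');chk();go((.5686,.042,.156),.387,.75,0)
a=d['pixels'];cv2.imwrite('pics/w4.png',a)"
```

```text
t 14.25 pos [ 0.4737 -0.2722  0.135 ] G [ 0.4607 -0.2721  0.1489] psi -0.003 -3.141 th 0.75 q [-1.08  0.18  2.24  1.19  0.7  -0.45] F [-0.56 -0.59 -2.01] w 0.0632 gf 60.83291530609131
tcp [0.5806 0.0469 0.1421] lin [0.1069 0.3191 0.0071] rot [0.003  0.0011 0.3865]
```

View pics/w4.png

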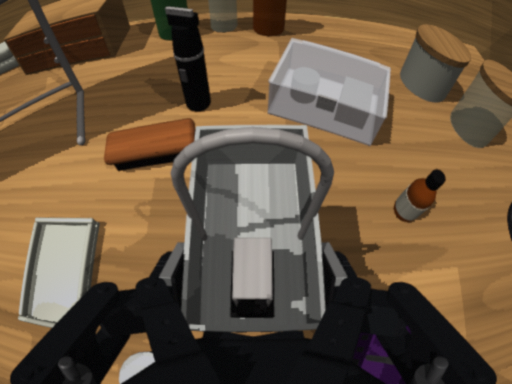

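The basket is held level with the combs inside. The handle top is at (250,140) and the rim's far corners are at (195,127) and (308,127). I'll check this against the model and then carry it.

```bash
python3 -c "
from h import *
d=load('w4');c=np.array([.4607+.0253,-.2721,.1489-.0299])
print(proj(d,c+np.array([[0,0,.1],[0,.029,.0735],[0,-.029,.0735],[.055,.032,.04],[.055,-.032,.04],[-.055,.032,.04],[-.055,-.032,.04]])).round(1))"
```

```text
[[252.7 139. ]
 [176.9 182.3]
 [328.  182.5]
 [196.7 127.2]
 [308.  127.5]
 [178.4 331.9]
 [325.9 332. ]]
```

>>> send_rows(
  increments=[
    {"gripper":0.5,"linear":[0.004,0.01,0.002],"delta_rot":[0,0,0.01]},
    {"gripper":0.5,"linear":[0.01,0.03,0.004],"delta_rot":[0,0,0.035]},
    {"gripper":0.5,"linear":[0.018,0.054,0.007],"delta_rot":[0,0,0.065]},
    {"gripper":0.5,"linear":[0.027,0.08,0.007],"delta_rot":[0,0,0.097]},
    {"gripper":0.5,"linear":[0.036,0.106,0.007],"delta_rot":[0,0,0.13]},
    {"gripper":0.5,"linear":[0.044,0.132,0.007],"delta_rot":[0,0,0.16]},
    {"gripper":0.5,"linear":[0.053,0.158,0.007],"delta_rot":[0,0,0.193]},
    {"gripper":0.5,"linear":[0.062,0.184,0.007],"delta_rot":[0,0,0.225]},
  ],
)

```text
clock: 15.05
position: [0.5358, -0.0862, 0.1417]
ee_rot: [-0.041, 0.924, 0.106, 0.364]
contact_force: [0.9, -0.6, -2.1]
width: 0.0632
gripper_force: 60.8
```

```bash
python3 -c "
from h import *
chk();go((.5686,.042,.158),.387,.75,0)"
```

```text
t 15.05 pos [ 0.5358 -0.0862  0.1417] G [ 0.5231 -0.0891  0.1556] psi 0.226 -2.914 th 0.75 q [-0.66  0.13  2.28  1.26  0.59 -0.36] F [ 0.89 -0.61 -2.14] w 0.0632 gf 60.789724588394165
tcp [0.5806 0.0469 0.1441] lin [0.0448 0.133  0.0024] rot [0.001  0.0007 0.1595]
```

>>> send_rows(
  increments=[
    {"gripper":0.5,"linear":[0.009,0.026,0.002],"delta_rot":[0,0,0.032]},
    {"gripper":0.5,"linear":[0.018,0.052,0.002],"delta_rot":[0,0,0.064]},
    {"gripper":0.5,"linear":[0.026,0.077,0.002],"delta_rot":[0,0,0.095]},
    {"gripper":0.5,"linear":[0.034,0.1,0.002],"delta_rot":[0,0,0.122]},
    {"gripper":0.5,"linear":[0.04,0.118,0.002],"delta_rot":[0,0,0.143]},
    {"gripper":0.5,"linear":[0.045,0.13,0.002],"delta_rot":[0,0,0.158]},
    {"gripper":0.5,"linear":[0.045,0.133,0.002],"delta_rot":[0.001,0.001,0.16]},
    {"gripper":0.5,"linear":[0.045,0.133,0.002],"delta_rot":[0.001,0.001,0.16]},
  ],
)

```text
clock: 15.85
position: [0.5806, 0.0451, 0.1438]
ee_rot: [-0.07, 0.913, 0.179, 0.359]
contact_force: [0.3, -0.5, -2.8]
width: 0.0633
gripper_force: 60.8
```

```bash
python3 -c "
from h import *
d,s=shot('wrist','w5');chk()
o=np.array([.6267,.1654,0]);Z=R.from_euler('z',.3875).as_matrix()
T=lambda p:o+Z@np.array(p)
P=[T((-.024,-.0925,.216)),T((-.024,-.0925,.2)),T((0,-.0925,.2)),T((.06,-.0925,.206)),T((-.026,-.22,.285))]
print(proj(d,P).round(1))
a=d['pixels'];cv2.imwrite('pics/w5.png',cv2.resize(a[:267,80:436],None,fx=2.24,fy=2.24,interpolation=2))"
```

```text
t 15.9 pos [0.5807 0.0446 0.1439] G [0.5687 0.0397 0.1578] psi 0.384 -2.756 th 0.75 q [-0.33  0.16  2.22  1.29  0.49 -0.26] F [ 0.12  0.16 -2.5 ] w 0.0631 gf 60.85134029388428
[[248.6  62.4]
 [249.   88.4]
 [249.3  58.6]
 [249.8   0.6]
 [547.5  -7.7]]
```

View pics/w5.png

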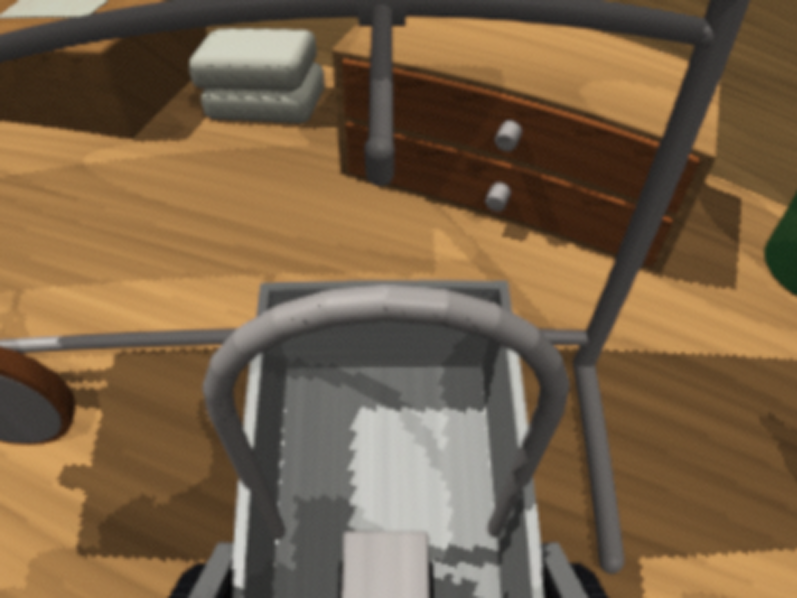

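The hook tip is at crop (379,150) against a predicted (378,140). The hook runs straight away to the rail at (382,5), and the handle top at (387,300) is about 2 mm to the right. So I correct sideways and go over the tip slowly.

```bash
cat >> h.py <<'E'
O=np.array([.6267,.1654,0]);Z=R.from_euler('z',.3875).as_matrix()
def hookG(x,h,y=0):  # handle underside at hook x, h above seat
    return O+Z@np.array([x-.0253,-.0925+y,.2+h-.0676])
E
python3 -c "
from h import *
chk()
for x,h in((-.073,.023),(-.035,.023),(-.003,.023)):go(hookG(x,h),.3875,.75)"
```

```text
t 15.9 pos [0.5807 0.0446 0.1439] G [0.5687 0.0397 0.1578] psi 0.384 -2.756 th 0.75 q [-0.33  0.16  2.22  1.29  0.49 -0.26] F [ 0.12  0.16 -2.5 ] w 0.0631 gf 60.85134029388428
tcp [0.5826 0.0475 0.1415] lin [ 0.0019  0.0029 -0.0024] rot [0.0014 0.0004 0.0024]
tcp [0.6178 0.0619 0.1415] lin [ 0.0371  0.0173 -0.0024] rot [0.0014 0.0004 0.0024]
tcp [0.6474 0.074  0.1415] lin [ 0.0667  0.0294 -0.0024] rot [0.0014 0.0004 0.0024]
```

>>> send_rows(
  increments=[
    {"gripper":0.5,"linear":[0.002,0.003,-0.001],"delta_rot":[0.001,0,0.002]},
    {"gripper":0.5,"linear":[0.006,0.0047,-0.001],"delta_rot":[0.001,0,0.002]},
    {"gripper":0.5,"linear":[0.012,0.0071,-0.001],"delta_rot":[0.001,0,0.002]},
    {"gripper":0.5,"linear":[0.018,0.0095,-0.001],"delta_rot":[0.001,0,0.002]},
    {"gripper":0.5,"linear":[0.024,0.012,-0.001],"delta_rot":[0.001,0,0.002]},
    {"gripper":0.5,"linear":[0.028,0.0136,-0.001],"delta_rot":[0.001,0,0.002]},
    {"gripper":0.5,"linear":[0.03,0.0145,-0.001],"delta_rot":[0.001,0,0.002]},
    {"gripper":0.5,"linear":[0.03,0.0145,-0.001],"delta_rot":[0.001,0,0.002]},
  ],
)

```text
clock: 16.7
position: [0.6112, 0.0594, 0.1432]
ee_rot: [-0.07, 0.913, 0.179, 0.36]
contact_force: [0.9, 0.1, -2.8]
width: 0.0633
gripper_force: 60.9
```

```bash
python3 -c "
from h import *
d,s=shot('wrist','w6');chk()
for x,h in((-.003,.023),):go(hookG(x,h),.3875,.75)
T=lambda p:O+Z@np.array(p)
print((proj(d,[T((-.024,-.0925,.216)),T((0,-.0925,.2)),T((.06,-.0925,.206))])-[180,0])*4)
a=d['pixels'];cv2.imwrite('pics/w6.png',cv2.resize(a[:150,180:330],None,fx=4,fy=4,interpolation=2))"
```

```text
t 16.75 pos [0.611  0.0594 0.1431] G [0.599  0.0545 0.157 ] psi 0.387 -2.754 th 0.751 q [-0.27  0.2   2.17  1.28  0.45 -0.2 ] F [ 0.28  0.21 -2.54] w 0.0631 gf 60.873509645462036
tcp [0.6474 0.074  0.1415] lin [ 0.0365  0.0146 -0.0016] rot [ 0.0002  0.0008 -0.0002]
[[290.6393157  470.12898807]
 [290.69295418 406.73976269]
 [290.83169525  95.98947586]]
```

View pics/w6.png

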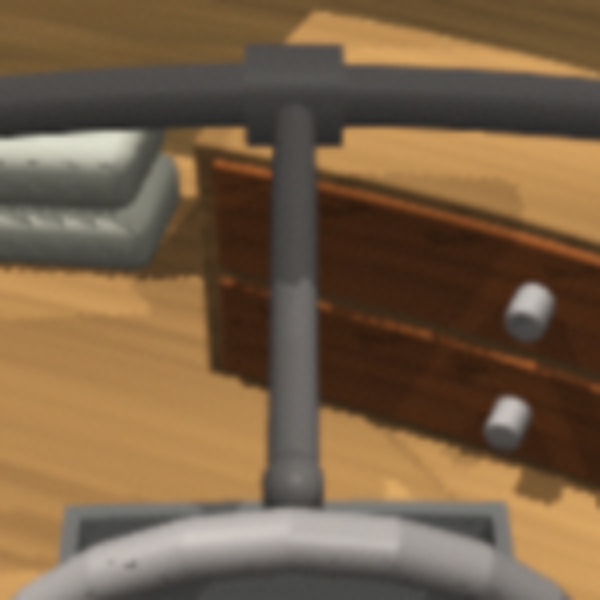

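The hook is in line: tip (294,480), rail joint (293,97), handle centred near 290. Its tip shows just over the handle's near edge, as expected. On over the tip.

>>> send_rows(
  increments=[
    {"gripper":0.5,"linear":[0.004,0.0014,0],"delta_rot":[0,0,0]},
    {"gripper":0.5,"linear":[0.009,0.0034,0],"delta_rot":[0,0,0]},
    {"gripper":0.5,"linear":[0.015,0.0058,0],"delta_rot":[0,0,0]},
    {"gripper":0.5,"linear":[0.021,0.0082,0],"delta_rot":[0,0,0]},
    {"gripper":0.5,"linear":[0.027,0.0106,0],"delta_rot":[0,0,0]},
    {"gripper":0.5,"linear":[0.032,0.0126,0],"delta_rot":[0,0,0]},
    {"gripper":0.5,"linear":[0.0355,0.0142,0],"delta_rot":[0,0,0]},
    {"gripper":0.5,"linear":[0.0365,0.0146,0],"delta_rot":[0,0,0]},
  ],
)

```text
clock: 17.55
position: [0.6479, 0.0741, 0.1432]
ee_rot: [-0.07, 0.913, 0.179, 0.36]
contact_force: [0.3, -0.2, -1.9]
width: 0.0628
gripper_force: 60.9
```

```bash
python3 -c "
from h import *
d,s=shot('wrist','w7');chk()
for x,h in((-.003,.003),(-.003,0)):go(hookG(x,h),.3875,.75)
a=d['pixels'];b=cv2.resize(a[:190,150:350],None,fx=3,fy=3,interpolation=2)
t=shot('scene','s7')[0]['pixels'][90:230,290:430]
cv2.imwrite('pics/w7.png',np.vstack([cv2.resize(t,(0,0),fx=4,fy=4,interpolation=2)]))
print(proj(load('s7'),[O+Z@np.array([0,-.0925,.2])]))"
```

```text
t 17.6 pos [0.6478 0.074  0.1432] G [0.6358 0.0691 0.1571] psi 0.387 -2.754 th 0.751 q [-0.21  0.25  2.1   1.25  0.42 -0.12] F [-0.19  0.94 -2.68] w 0.0634 gf 60.882049798965454
tcp [0.6474 0.074  0.1215] lin [-0.0004 -0.0001 -0.0217] rot [ 0.0002  0.001  -0.0003]
tcp [0.6474 0.074  0.1185] lin [-0.0004 -0.0001 -0.0247] rot [ 0.0002  0.001  -0.0003]
[[349.68979495 181.94293658]]
```

View pics/w7.png

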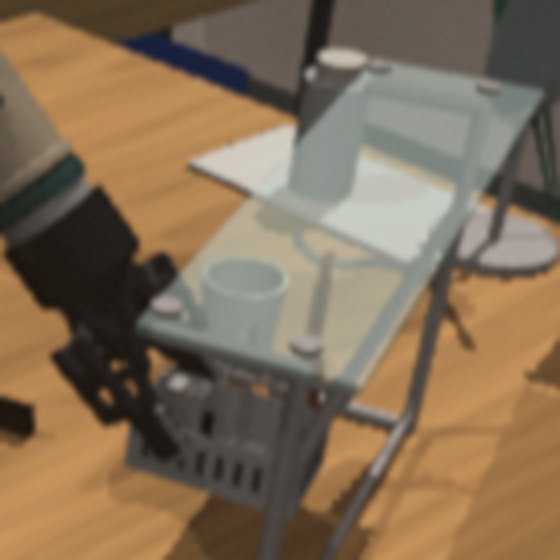

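The scene view shows the basket under the glass at the free hook, with the hand clear of the glass edge. Lower onto the seat.

>>> send_rows(
  increments=[
    {"gripper":0.5,"linear":[0,0,-0.003],"delta_rot":[0,0,0]},
    {"gripper":0.5,"linear":[0,0,-0.007],"delta_rot":[0,0,0]},
    {"gripper":0.5,"linear":[0,0,-0.011],"delta_rot":[0,0,0]},
    {"gripper":0.5,"linear":[0,0,-0.015],"delta_rot":[0,0,0]},
    {"gripper":0.5,"linear":[0,0,-0.018],"delta_rot":[0,0,0]},
    {"gripper":0.5,"linear":[0,0,-0.02],"delta_rot":[0,0,0]},
    {"gripper":0.5,"linear":[0,0,-0.021],"delta_rot":[0,0,0]},
    {"gripper":0.5,"linear":[0,0,-0.021],"delta_rot":[0,0,0]},
  ],
)

```text
clock: 18.45
position: [0.6475, 0.0738, 0.1221]
ee_rot: [-0.07, 0.913, 0.179, 0.36]
contact_force: [0.1, 0.5, -1.5]
width: 0.0634
gripper_force: 60.9
```

>>> send_rows(
  increments=[
    {"gripper":0.5,"linear":[0,0,-0.001],"delta_rot":[0,0,0]},
    {"gripper":0.5,"linear":[0,0,-0.002],"delta_rot":[0,0,0]},
    {"gripper":0.5,"linear":[0,0,-0.002],"delta_rot":[0,0,0]},
  ],
)

```text
clock: 18.75
position: [0.6475, 0.0738, 0.1202]
ee_rot: [-0.07, 0.913, 0.179, 0.36]
contact_force: [0.9, -0.3, -2.2]
width: 0.0634
gripper_force: 60.9
```

```bash
python3 -c "
from h import *
chk()"
```

```text
t 18.75 pos [0.6475 0.0738 0.1202] G [0.6355 0.0689 0.1341] psi 0.387 -2.754 th 0.751 q [-0.21  0.28  2.13  1.4   0.4  -0.28] F [ 0.88 -0.35 -2.16] w 0.0634 gf 60.88244318962097
```

>>> send_rows(
  increments=[
    {"gripper":0.5,"linear":[0,0,-0.001],"delta_rot":[0,0,0]},
    {"gripper":0.5,"linear":[0,0,-0.001],"delta_rot":[0,0,0]},
  ],
)

```text
clock: 18.95
position: [0.6475, 0.0738, 0.1191]
ee_rot: [-0.07, 0.913, 0.179, 0.36]
contact_force: [-0.3, -0.1, -2.9]
width: 0.0631
gripper_force: 60.9
```

>>> send_rows(
  increments=[
    {"gripper":0.5,"linear":[0,0,-0.001],"delta_rot":[0,0,0]},
    {"gripper":0.5,"linear":[0,0,-0.001],"delta_rot":[0,0,0]},
  ],
)

```text
clock: 19.15
position: [0.6477, 0.0738, 0.1185]
ee_rot: [-0.07, 0.913, 0.179, 0.36]
contact_force: [0.3, 0.2, -0.3]
width: 0.0631
gripper_force: 61.1
```

Contact begins at the expected height. I tip it about the hook by its natural hang angle (combs are off-centre, about 4°) so it won't swing on release.

>>> send_rows(
  increments=[
    {"gripper":0.5,"linear":[0.0013,0.0005,-0.0002],"delta_rot":[0.007,-0.016,0]},
    {"gripper":0.5,"linear":[0.0026,0.0011,-0.0005],"delta_rot":[0.013,-0.032,0]},
    {"gripper":0.5,"linear":[0.004,0.0016,-0.0008],"delta_rot":[0.02,-0.049,0]},
    {"gripper":0.5,"linear":[0.0053,0.0022,-0.0012],"delta_rot":[0.0265,-0.065,0]},
    {"gripper":0.5,"linear":[0.0053,0.0022,-0.0015],"delta_rot":[0.0265,-0.065,0]},
    {"gripper":0.5,"linear":[0.0053,0.0022,-0.0015],"delta_rot":[0.0265,-0.065,0]},
  ],
  newtons=30,
)

```text
clock: 19.75
position: [0.6534, 0.0759, 0.1175]
ee_rot: [-0.076, 0.9, 0.177, 0.392]
contact_force: [-0.6, 0.3, 1.4]
width: 0.0632
gripper_force: 61.3
```

```bash
python3 -c "
from h import *
chk()"
```

```text
t 19.75 pos [0.6534 0.0759 0.1175] G [0.6405 0.0707 0.1304] psi 0.386 -2.754 th 0.822 q [-0.23  0.31  2.18  1.71  0.44 -0.61] F [-0.61  0.32  1.37] w 0.0632 gf 61.291072368621826
```

>>> send_rows(
  increments=[
    {"gripper":-0.44,"linear":[0,0,0],"delta_rot":[0,0,0]},
    {"gripper":-0.48,"linear":[0,0,0],"delta_rot":[0,0,0]},
    {"gripper":-0.5,"linear":[0,0,0],"delta_rot":[0,0,0]},
    {"gripper":-0.53,"linear":[0,0,0],"delta_rot":[0,0,0]},
    {"gripper":-0.6,"linear":[0,0,0],"delta_rot":[0,0,0]},
    {"gripper":-0.8,"linear":[0,0,0],"delta_rot":[0,0,0]},
    {"gripper":-1,"linear":[0,0,0],"delta_rot":[0,0,0]},
    {"gripper":-1,"linear":[0,0,0],"delta_rot":[0,0,0]},
  ],
)

```text
clock: 20.55
position: [0.6527, 0.076, 0.1166]
ee_rot: [-0.077, 0.9, 0.177, 0.392]
contact_force: [-0.8, -0.0, 0.1]
width: 0.0852
gripper_force: 0.0
```

```bash
python3 -c "
from h import *
d,s=shot('wrist','w8');chk()
cv2.imwrite('pics/w8.png',d['pixels'])"
```

```text
t 20.6 pos [0.6527 0.076  0.1166] G [0.6399 0.0707 0.1295] psi 0.387 -2.754 th 0.821 q [-0.23  0.31  2.18  1.71  0.44 -0.61] F [ 0.4  -0.09  0.12] w 0.0852 gf 0.0
```

View pics/w8.png

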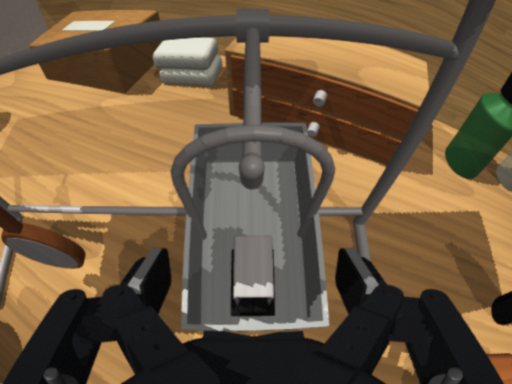

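Hanging on the hook: the tip shows through the arch at (253,168), the combs are in at (253,272), and the fingers are clear on both sides. Back off along the tool.

>>> send_rows(
  increments=[
    {"gripper":-1,"linear":[-0.007,-0.003,0.006],"delta_rot":[0,0,0]},
    {"gripper":-1,"linear":[-0.018,-0.0075,0.016],"delta_rot":[0,0,0]},
    {"gripper":-1,"linear":[-0.034,-0.014,0.03],"delta_rot":[0,0,0]},
    {"gripper":-1,"linear":[-0.052,-0.021,0.046],"delta_rot":[0,0,0]},
    {"gripper":-1,"linear":[-0.072,-0.029,0.064],"delta_rot":[0,0,0]},
    {"gripper":-1,"linear":[-0.092,-0.037,0.08],"delta_rot":[0,0,0]},
    {"gripper":-1,"linear":[-0.115,-0.047,0.09],"delta_rot":[0,0,0]},
    {"gripper":-1,"linear":[-0.14,-0.057,0.095],"delta_rot":[0,0,0]},
  ],
)

```text
clock: 21.4
position: [0.5124, 0.0187, 0.213]
ee_rot: [-0.076, 0.899, 0.177, 0.392]
contact_force: [0.1, -0.3, 0.6]
width: 0.0852
gripper_force: 0.0
```

>>> send_rows(
  increments=[
    {"gripper":-1,"linear":[-0.02,-0.01,0],"delta_rot":[0,0,0]},
    {"gripper":-1,"linear":[-0.04,-0.02,0],"delta_rot":[0,0,0]},
    {"gripper":-1,"linear":[-0.04,-0.02,0],"delta_rot":[0,0,0]},
    {"gripper":-1,"linear":[-0.04,-0.02,0],"delta_rot":[0,0,0]},
    {"gripper":-1,"linear":[-0.04,-0.02,0],"delta_rot":[0,0,0]},
    {"gripper":-1,"linear":[-0.04,-0.02,0],"delta_rot":[0,0,0]},
    {"gripper":-1,"linear":[-0.04,-0.02,0],"delta_rot":[0,0,0]},
    {"gripper":-1,"linear":[-0.04,-0.02,0],"delta_rot":[0,0,0]},
  ],
)

```text
clock: 22.2
position: [0.473, -0.0005, 0.2116]
ee_rot: [-0.077, 0.9, 0.177, 0.392]
contact_force: [0.0, 0.7, -0.4]
width: 0.0853
gripper_force: 0.0
```

```bash
python3 -c "
from h import *
chk()
d,_=shot('wrist','w9')
a=shot('scene','s9')[0]['pixels'];b=None
for i in range(6):b=shot('scene','s10')[0]['pixels'];e,_=shot('wrist','w10')
print('diff',[int((cv2.absdiff(x,y).max(2)>40).sum()) for x,y in((a,b),(d['pixels'],e['pixels']))])
w=e['pixels'];cv2.imwrite('pics/w10.png',np.hstack([cv2.resize(w,(400,300)),cv2.resize(b[90:240,290:490],(400,300))]))"
```

```text
t 22.2 pos [ 0.473  -0.0005  0.2116] G [ 0.4601 -0.0058  0.2246] psi 0.388 -2.753 th 0.821 q [-0.71 -0.1   2.32  1.09  0.82 -0.27] F [ 0.02  0.66 -0.36] w 0.0853 gf 0.0
diff [0, 176]
```

View pics/w10.png

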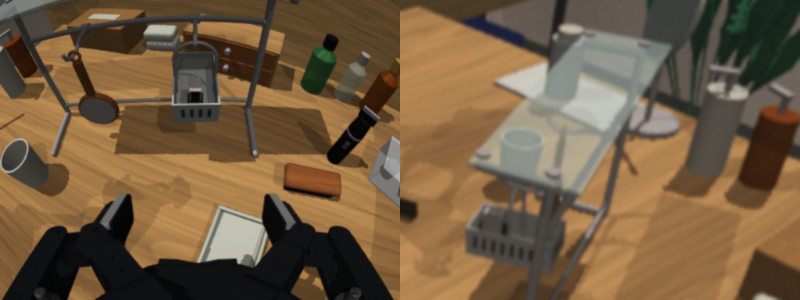

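The basket hangs on the free hook with the combs inside, near (195,95) in the left half of the picture. The mirror and the other things are in place. I'll wait for it to settle and check that it's still.

>>> send_rows(
  increments=[
    {"gripper":-1,"linear":[0,0,0],"delta_rot":[0,0,0]},
    {"gripper":-1,"linear":[0,0,0],"delta_rot":[0,0,0]},
    {"gripper":-1,"linear":[0,0,0],"delta_rot":[0,0,0]},
    {"gripper":-1,"linear":[0,0,0],"delta_rot":[0,0,0]},
    {"gripper":-1,"linear":[0,0,0],"delta_rot":[0,0,0]},
    {"gripper":-1,"linear":[0,0,0],"delta_rot":[0,0,0]},
    {"gripper":-1,"linear":[0,0,0],"delta_rot":[0,0,0]},
    {"gripper":-1,"linear":[0,0,0],"delta_rot":[0,0,0]},
  ],
)

```text
clock: 23.7
position: [0.4728, -0.001, 0.2118]
ee_rot: [-0.077, 0.9, 0.177, 0.392]
contact_force: [-0.9, -0.4, 1.2]
width: 0.0855
gripper_force: 0.0
```

>>> send_rows(
  increments=[
    {"gripper":-1,"linear":[0,0,0],"delta_rot":[0,0,0]},
    {"gripper":-1,"linear":[0,0,0],"delta_rot":[0,0,0]},
    {"gripper":-1,"linear":[0,0,0],"delta_rot":[0,0,0]},
    {"gripper":-1,"linear":[0,0,0],"delta_rot":[0,0,0]},
    {"gripper":-1,"linear":[0,0,0],"delta_rot":[0,0,0]},
    {"gripper":-1,"linear":[0,0,0],"delta_rot":[0,0,0]},
    {"gripper":-1,"linear":[0,0,0],"delta_rot":[0,0,0]},
    {"gripper":-1,"linear":[0,0,0],"delta_rot":[0,0,0]},
  ],
)

```text
clock: 24.5
position: [0.4728, -0.001, 0.2117]
ee_rot: [-0.077, 0.9, 0.177, 0.392]
contact_force: [-0.2, -0.4, -0.2]
width: 0.0854
gripper_force: 0.0
```

```bash
python3 -c "
from h import *
F=[shot('wrist','w11')[0]['pixels'].astype(float) for _ in range(12)]
g=[f.mean(2)[60:165,215:290].astype('float32') for f in F]   # basket
bg=[f.mean(2)[60:165,290:365].astype('float32') for f in F]  # background
for k in(1,3,5,7,9,11):print(k,np.round(cv2.phaseCorrelate(g[0],g[k])[0],2),np.round(cv2.phaseCorrelate(bg[0],bg[k])[0],2))"
```

```text
1 [0.53 0.03] [ 0.53 -0.02]
3 [0.51 0.03] [ 0.53 -0.03]
5 [0.47 0.02] [ 0.52 -0.01]
7 [0.51 0.01] [ 0.46 -0.05]
9 [0.5  0.01] [0.49 0.01]
11 [0.55 0.05] [0.49 0.02]
```

The basket and the background shift by the same amount, which is only camera jitter, so the basket hangs still.

```bash
python3 -c "
from rig import sign_off
print(sign_off())"
```

```text
the job is handed in; nothing more can be done
None
```

I put the clip with its combs in the steel basket and hung the basket on the free hook; it was hanging still with the combs inside, the gripper clear of it, at about 25 s of the 72 s limit, and I've handed the job in (no verdict came back).

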